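Lower the lab lift with the tip box

ROBOT

A 6-joint arm with a two-finger parallel gripper is mounted at the origin on the work surface. World frame = base frame: x ahead of the robot, y to its left, z up, the work surface at z = 0. Lengths are in m, angles in rad, forces in N, time in s.
With the tool pointing down it reaches from about 0.25 to 0.775 m from the base axis. Payload 4 kg.
Tool frame: the origin (TCP) lies at the centre of the arm's flange, where the gripper is bolted on; the fingertips stand 199 mm ahead of it and the grasp point (between the pads) lies 180 mm ahead of it; z points along the fingers, y is the line along which they close (so a half turn about z gives the same grasp; the last joint's range is limited). The gripper opens to 94 mm and grips with 3 to 60 N. Pads are 16 mm wide; open, the fingers measure 119 mm over their backs; the gripper's body (75 mm by 177 mm) begins 78 mm behind the grasp point.
Start: joints at [1.198, 0.087, 1.371, -0, 1.684, -0.103], TCP at [0.147, 0.53, 0.405] pointing down, gripper open.
Joint ranges: [-3.1, 3.1], [-0.76, 2.03], [0.27, 2.55], [-1.08, 4.22], [0.17, 2.65], [-2.57, 2.57]. Speed limits (rad/s): [2.79, 2.79, 3.14, 3.14, 3.14, 3.14].

INTERFACE

Orientations are given as [roll, pitch, yaw] about the fixed x, y, z axes, in that order (R = Rz(yaw) Ry(pitch) Rx(roll)).
In Python, from bench import robot, eyes, models gives the robot as it stands.
- The arm moves only by the tool step_arm, never from a script. Its argument "commands" is a list that holds one entry, the list of rows, each a list of 7 numbers: the shift along the tool's x, y, z in mm, then the turn, a rotation vector about the tool's x, y, z in rad, then the finger opening in mm, from 0 to 94. In form: [[[tx, ty, tz, wx, wy, wz, gripper], ...]]. A call has 1 to 20 rows; each row shifts and turns the commanded pose from where the row before left it, along the tool's axes as they then stand; what a row does not reach is not made up. A row lasts 1/8 s, in which the tool goes at most 62.5 mm and 10.7 degrees, less where a joint would pass 70% of its speed; a pose out of reach is approached as far as the arm can. A call is refused whole if a number of a shift passes 62.5 or a number of a turn 0.188, either way. A call with a gripper value outside its range is refused whole. The fingers move at their own pace and stop on an object; the grip force is fixed at half the most. Time passes only in rows, so rows that do not move let the fingers close. It gives the time, the measured TCP pose, the force, the opening and the grip force at its end, in the units of the state.
- robot.get_obs(): the state, without advancing time (a new reading comes with each control period).
- eyes.snapshot(name): name is "scene" or "top" or "wrist"; returns a dict with "color" (384x512x3 uint8, red, green, blue), "camera_matrix" (3x3 intrinsics, pixels), "eye" and "rotation" of the camera in the world; the wrist camera has in their place "tool_from_camera" (4x4, takes a point from camera to tool coordinates, whose origin is the TCP and whose axes are the flange's). Camera axes: x right, y up, looking along -z (the intrinsics and any distortion apply to the point x, -y, -z); pixel columns grow to the right and rows downward; lengths in m; the calibration is good to about 2 mm. A picture is of the moment at which its call begins: read the wrist's pose just before it. There is no depth.
- robot.close_job(): hands the job in; it is judged then, once.
Trained networks look in a picture, given as the dict that the camera call returned (one of the last four; its "shot" number tells which), for a name from the list of things; names that differ only in an ending like _2 or _b are one class to them, and where a whole thing is asked for, a point or a joint stands for the part that bears it (a point fixed in the world has none). Each returns a list of dicts, best first, with "confidence" (0 to 1); they miss things now and then, are a little off and sometimes report something else, mostly with a low value. They report only what shows in the picture. A call takes as long as a camera call.
- models.masks_of(picture, query): "mask" (384x512 bool, what is visible of it) and "xy" ([column, row] in pixels, amid what is visible of it).
- models.tip_of(picture, query): "xy" ([column, row] in pixels: a listed point, or the origin of a listed thing).
The state is a dict: "time": time; "joint_positions": joint angles; "qvel": joint speeds; "joint_torque": joint torques, N m; "tool_pos": TCP position; "ee_rot": TCP orientation; "wrist_force": force on the tool from outside, world axes, zero at the start; "wrist_torque": the same for the moment, N m; "width": finger opening in m; "finger_force": force on a finger pad.
Only numpy, scipy, OpenCV 4.12 (cv2) and the standard library are available. Lean on these libraries where they do the work, as an engineer would, in place of code of your own. Each camera call takes 0.05 s, during which the arm holds its last target. There are 200 camera calls.

TASK

Lower the hydraulic lift that carries the box of pipette tips: crack its T-handled release valve open counter-clockwise (seen from above), no more than a quarter of a turn, let the platform sink slowly by itself all the way down with the box still standing on it, and let go, leaving the valve cracked open. Leave the other lift raised, with its valve shut.

Things in the scene. Friction and masses are not known exactly. Their poses are not given: they have to be found in the camera images.
- valve_a_grip (a point): Centre of the steel T-bar handle of the release valve on the lift with the tip box, on the valve's upright axis, 107 mm above the bench. Bar 60 mm long (point x), 12 wide (y), 22 tall (z up). Shut, it lies along the lift and x points to the platform; it turns in place about z. Clear for 100 mm around above 96 mm height. The round black cap and the square pump socket on the base are not the valve.
- valve_a (a joint): Turn of that valve, rad: 0 shut stop, grows counter-clockwise from above as it opens; starts at 0 to 0.1. About 0.15 N m turns it; it stays where left. It holds the ram up to about 0.15; beyond 0.45 the ram sinks by itself, no faster if opened further; turned back to shut it stops the ram within 10 mm. Must not pass a quarter turn (1.57).
- ram_a (a joint): How far the platform of that lift has sunk, in m: 0 raised (start), 0.05 fully down on its stop. With the valve open it sinks at about 7 to 14 mm/s.
- tip_box: Clear plastic box of white pipette tips, 118 x 80 x 50 mm, loose on the platform of the lift to be lowered; origin at the centre of its underside, x along its length. (A second box without tips stands on the bench and does not matter.)
- platform_a (a point): Centre of the top of the platform that carries the tip box; x along the lift away from the valve. The lift: grey base 300 x 120 x 60 mm fixed on the bench, valve at the end nearer the robot, 180 mm further the ram with an aluminium platform 130 x 110 x 10 mm, top 125 mm above the bench raised, 75 mm when down.
- valve_b (a joint): Turn of the release valve of the other, identical lift, which carries an aluminium block of tubes: 0 shut. Leave it.
- ram_b (a joint): How far the other lift's platform has sunk, in m: 0 raised. Leave it.

How it is judged:
At the end, for the whole second after the job is handed in: The platform with the tip box is down to within 5 mm of its stop, its valve left open between 0.2 and 1.67 rad, the tip box at rest, upright within 0.1 rad and within 30 mm of the platform's centre; the other lift is still raised (within 10 mm) with its valve shut (below 0.25 rad) (value of joint ram_a above 0.045 m and value of joint valve_a between 0.2 and 1.67 rad and distance between tip_box and platform_a below 0.03 m and angle between tip_box's own z axis and vertical below 0.1 rad and linear speed of tip_box below 0.02 m/s and value of joint ram_b below 0.01 m and value of joint valve_b below 0.25 rad); the robot touches nothing.
It fails at once if the valve is opened clearly beyond a quarter of a turn (1.67 rad) (value of joint valve_a above 1.67 rad).
It fails at once if the platform is forced down faster than 40 mm/s (velocity of joint ram_a above 0.04 m/s).
It fails at once if the other lift's valve is opened (0.3 rad) or its platform lowered by 10 mm (value of joint valve_b above 0.3 rad or value of joint ram_b above 0.01 m).
It also fails if it takes over 45 s, if anything falls off the work surface, if the arm or the gripper's body presses on something with over 40 N, if the wrist force passes 120 N, or if a joint passes its speed limit or range.

## Working session

There is one attempt and no reset: what is moved stays moved. The work goes in short steps, Python scripts to look and compute and a tool call to move; the robot and the scene stay as the last step left them, time stands still between calls to the robot, and variables do not carry over. Pictures are saved under pics/ and viewed, at most 10 in all, crops included, and the job is handed in when it is done.

Besides the shell and the picture viewer there is one more tool, called after "Request:" by a JSON object that holds its "op" and its "data". step_arm: Moves the arm, as the interface text tells. Its arguments: {"type":"object","properties":{"commands":{"type":"array"}},"required":["commands"]}

```bash
mkdir -p pics; cat > h.py <<'E'
import numpy as np, cv2
from bench import robot, eyes, models
def ray(p,xy):
    K=p["camera_matrix"];u=np.linalg.solve(K,[xy[0],xy[1],1]);d=np.array([u[0],-u[1],-u[2]])
    return np.array(p["eye"]),np.array(p["rotation"])@d
def onz(p,xy,z):
    e,d=ray(p,xy);return e+d*(z-e[2])/d[2]
def save(p,n): cv2.imwrite(f"pics/{n}.png",p["color"][:,:,::-1])
E
python3 - <<'E'
from h import *
for c in ("scene","top"):
    p=eyes.snapshot(c);save(p,c+"1")
    for q,z in (("valve_a_grip",.107),("tip_box",.125),("platform_a",.125)):
        for r in models.tip_of(p,q)[:4]: print(c,q,np.round(r["xy"]),round(r["confidence"],2),np.round(onz(p,r["xy"],z),3))
print(robot.get_obs()["ee_rot"])
a=cv2.imread("pics/scene1.png");b=cv2.imread("pics/top1.png")
cv2.imwrite("pics/both.png",cv2.resize(np.vstack([a,b]),(400,600))) 
E
```

```text
Traceback (most recent call last):
  File "h.py", line 7, in onz
    e,d=ray(p,xy);return e+d*(z-e[2])/d[2]
                                      ~^^^
IndexError: invalid index to scalar variable.
```

View pics/scene1.png

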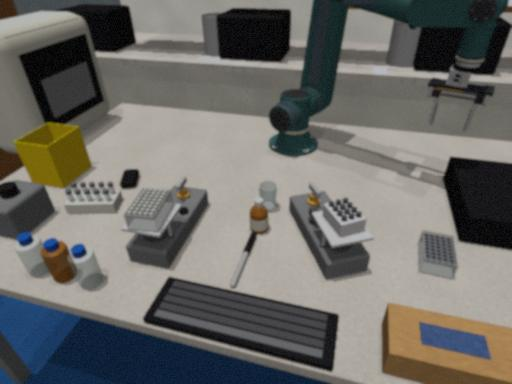

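The scene view faces the robot. The lift with the white tip box is on the image left, with the box at about (150,205) and the T-handle at about (183,188). The tube-block lift is on the right, with its valve at about (315,190).

```bash
python3 - <<'E'
from h import *
p=eyes.snapshot("top");print({k:(np.round(v,4).tolist() if k!="color" else 0) for k,v in p.items()})
print(robot.get_obs()["ee_rot"])
E
```

```text
{'color': 0, 'camera_matrix': [[388.7803, 0.0, 256.8062], [0.0, 388.7803, 189.6796], [0.0, 0.0, 1.0]], 'eye': [0.5087, -0.0285, 1.056], 'rotation': [0.0807, 0.0196, -1.5579], 'shot': 2}
[-3.13990388e+00 -1.57986330e-04  2.87183263e+00]
```

```bash
sed -i 's/np.array(p\["rotation"\])@d/Rot.from_euler("xyz",p["rotation"]).as_matrix()@d/; 1a from scipy.spatial.transform import Rotation as Rot' h.py
python3 - <<'E'
from h import *
for c in ("scene","top"):
    p=eyes.snapshot(c);save(p,c+"1")
    for q,z in (("valve_a_grip",.107),("tip_box",.125),("platform_a",.125)):
        for r in models.tip_of(p,q)[:4]: print(c,q,np.round(r["xy"]),round(r["confidence"],2),np.round(onz(p,r["xy"],z),3))
E
```

```text
scene valve_a_grip [183. 182.] 0.52 [ 0.528 -0.246  0.107]
scene tip_box [152. 217.] 0.97 [ 0.725 -0.238  0.125]
scene platform_a [151. 214.] 0.89 [ 0.713 -0.247  0.125]
top valve_a_grip [357. 209.] 0.72 [ 0.541 -0.252  0.107]
top tip_box [356. 134.] 0.81 [ 0.722 -0.246  0.125]
```

View pics/top1.png

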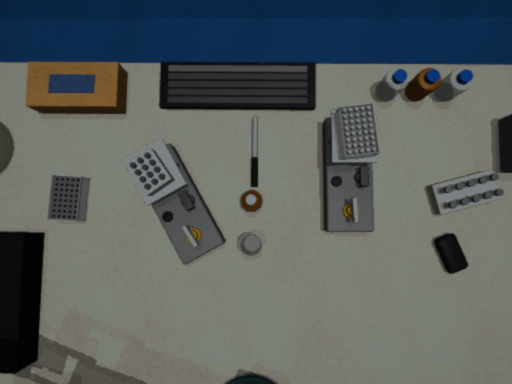

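The top view agrees: the tip-box lift's T-bar is at about (355,210), which is near (0.54, -0.25), and its base runs along world x. I'll move over it at the current height, keeping the tool's yaw for now.

Request:
{"op": "step_arm", "data": {"commands": [[[-32,-36,0,0,0,0,94],[-32,-36,0,0,0,0,94],[-32,-36,0,0,0,0,94],[-32,-36,0,0,0,0,94],[-32,-36,0,0,0,0,94],[-32,-36,0,0,0,0,94],[-32,-36,0,0,0,0,94],[-32,-36,0,0,0,0,94],[-32,-36,0,0,0,0,94],[-32,-36,0,0,0,0,94],[-32,-36,0,0,0,0,94],[-32,-36,0,0,0,0,94],[-32,-36,0,0,0,0,94],[-32,-36,0,0,0,0,94],[-32,-36,0,0,0,0,94],[-32,-36,0,0,0,0,94],[-32,-36,0,0,0,0,94],[-32,-36,0,0,0,0,94]]]}}

```text
time: 2.8
tool_pos: [0.5296, -0.2495, 0.4047]
ee_rot: [3.141, 0.0, 2.872]
wrist_force: [0.4, 0.3, -0.7]
width: 0.094
finger_force: 0.0
```

Request:
{"op": "step_arm", "data": {"commands": [[[0,0,0,0,0,0.18,94],[0,0,0,0,0,0.18,94],[0,0,0,0,0,0.18,94],[0,0,0,0,0,0.18,94],[0,0,0,0,0,0.18,94],[0,0,0,0,0,0.18,94],[0,0,0,0,0,0.18,94],[0,0,0,0,0,0.18,94],[0,0,0,0,0,0.18,94],[0,0,0,0,0,0.18,94],[0,0,0,0,0,0.18,94],[0,0,0,0,0,0.18,94],[0,0,0,0,0,0.18,94],[0,0,0,0,0,0.18,94],[0,0,0,0,0,0.18,94],[0,0,0,0,0,0.14,94],[0,0,0,0,0,0,94]]]}}

```text
time: 4.92
tool_pos: [0.529, -0.248, 0.4046]
ee_rot: [-3.141, -0.0, 0.033]
wrist_force: [-0.8, -0.1, 0.5]
width: 0.0943
finger_force: 0.0
```

```bash
cat >> h.py <<'E'
def wrist():
    o=robot.get_obs();p=eyes.snapshot("wrist")
    T=np.eye(4);T[:3,:3]=Rot.from_euler("xyz",o["ee_rot"]).as_matrix();T[:3,3]=o["tool_pos"]
    C=T@np.array(p["tool_from_camera"]);p["eye"]=C[:3,3];p["rotation"]=Rot.from_matrix(C[:3,:3]).as_euler("xyz")
    return o,p
E
python3 - <<'E'
from h import *
o,p=wrist();save(p,"w1");print(o["time"],o["tool_pos"],o["ee_rot"],o["joint_positions"])
for q,z in (("valve_a_grip",.107),("tip_box",.125)):
    for r in models.tip_of(p,q)[:3]: print(q,np.round(r["xy"]),round(r["confidence"],2),np.round(onz(p,r["xy"],z),4))
for r in models.masks_of(p,"valve_a_grip")[:2]:
    ys,xs=np.nonzero(r["mask"]);print("mask",r["confidence"],r["xy"],cv2.minAreaRect(np.c_[xs,ys].astype(np.float32)))
E
```

```text
4.925 [ 0.52904763 -0.24798697  0.40464547] [-3.14147568e+00 -1.15022386e-05  3.34396219e-02] [-5.35380165e-01  1.63834278e-01  1.28570955e+00  1.05526408e-04
  1.69210214e+00  1.00198931e+00]
valve_a_grip [260. 183.] 0.87 [ 0.5369 -0.2471  0.107 ]
mask 0.92 [261.1, 181.3] ((260.91143798828125, 182.52102661132812), (58.99809265136719, 12.5634183883667), 87.95458984375)
```

View pics/w1.png

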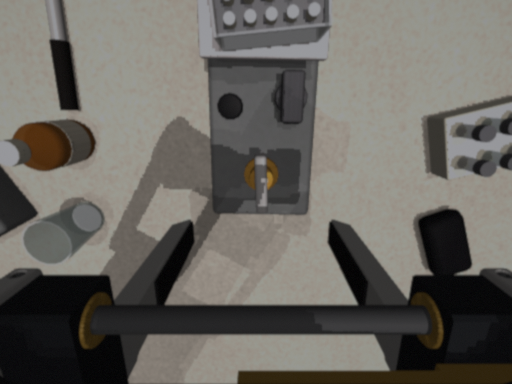

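The T-bar is at (260,183), lined up with the tool's x axis. That puts the valve at (0.537, -0.247), so I shift 8 mm forward, go down and close gently.

Request:
{"op": "step_arm", "data": {"commands": [[[8,-1,24,0,0,0,60],[0,0,24,0,0,0,60],[0,0,24,0,0,0,60],[0,0,20,0,0,0,60],[0,0,14,0,0,0,60],[0,0,0,0,0,0,40],[0,0,0,0,0,0,25],[0,0,0,0,0,0,15],[0,0,0,0,0,0,8],[0,0,0,0,0,0,8],[0,0,0,0,0,0,8],[0,0,0,0,0,0,8]]]}}

```text
time: 6.62
tool_pos: [0.5371, -0.2474, 0.2991]
ee_rot: [3.14, -0.001, 0.032]
wrist_force: [-0.1, -4.2, 1.5]
width: 0.0117
finger_force: 29.9
```

Request:
{"op": "step_arm", "data": {"commands": [[[0,0,0,0,0,-0.1,8],[0,0,0,0,0,-0.1,8],[0,0,0,0,0,-0.1,8],[0,0,0,0,0,-0.1,8],[0,0,0,0,0,-0.1,8],[0,0,0,0,0,-0.1,8],[0,0,0,0,0,-0.1,8],[0,0,0,0,0,-0.1,8],[0,0,0,0,0,0,8]]]}}

```text
time: 7.75
tool_pos: [0.5371, -0.2475, 0.2992]
ee_rot: [3.139, 0.001, 0.83]
wrist_force: [0.9, -5.1, 2.3]
width: 0.0117
finger_force: 29.9
```

Request:
{"op": "step_arm", "data": {"commands": [[[0,0,0,0,0,0,25],[0,0,0,0,0,0,40],[0,0,0,0,0,0,60],[0,0,0,0,0,0,60],[0,0,-20,0,0,0,60],[0,0,-30,0,0,0,60],[0,0,-30,0,0,0,60],[0,0,-30,0,0,0,60],[0,0,0,0,0,0,60]]]}}

```text
time: 8.88
tool_pos: [0.5372, -0.2467, 0.4118]
ee_rot: [3.136, -0.002, 0.832]
wrist_force: [0.0, 0.3, 0.3]
width: 0.0602
finger_force: 0.0
```

```bash
python3 - <<'E'
from h import *
o,p=wrist();save(p,"w2");print(o["time"])
s=eyes.snapshot("scene");save(s,"s2")
for r in models.masks_of(p,"valve_a_grip")[:2]:
    ys,xs=np.nonzero(r["mask"]);print("mask",r["confidence"],r["xy"],cv2.minAreaRect(np.c_[xs,ys].astype(np.float32)))
for r in models.tip_of(s,"tip_box")[:1]: print(r)
for r in models.tip_of(s,"platform_a")[:2]: print(r)
cv2.imwrite("pics/c2.png",np.hstack([cv2.resize(s["color"][150:290,100:240,::-1],(400,400)),cv2.resize(p["color"][:,:,::-1],(400,400))]))
E
```

```text
8.875
mask 0.87 [260.6, 187.1] ((260.0, 189.0), (58.0, 12.0), 90.0)
{'xy': [151.6, 224.2], 'confidence': 0.9}
{'xy': [154.9, 218.6], 'confidence': 0.81}
```

View pics/c2.png

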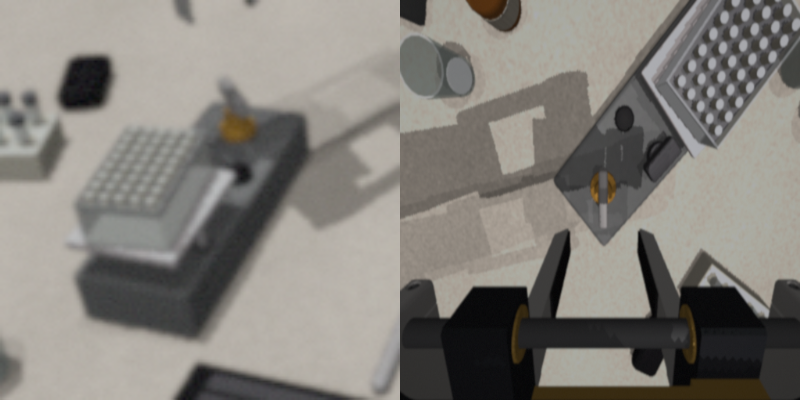

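The bar is now turned about 0.8 rad from the lift, and the box is sinking: its scene row went from 217 to 224. I'm clear of the valve, so I'll wait with no-move rows. Sinking can take 7 s, so I'll wait about 7.5 s.

Request:
{"op": "step_arm", "data": {"commands": [[[0,0,-20,0,0,0,60],[0,0,0,0,0,0,60],[0,0,0,0,0,0,60],[0,0,0,0,0,0,60],[0,0,0,0,0,0,60],[0,0,0,0,0,0,60],[0,0,0,0,0,0,60],[0,0,0,0,0,0,60],[0,0,0,0,0,0,60],[0,0,0,0,0,0,60],[0,0,0,0,0,0,60],[0,0,0,0,0,0,60],[0,0,0,0,0,0,60],[0,0,0,0,0,0,60],[0,0,0,0,0,0,60],[0,0,0,0,0,0,60],[0,0,0,0,0,0,60],[0,0,0,0,0,0,60],[0,0,0,0,0,0,60],[0,0,0,0,0,0,60]]]}}

```text
time: 11.62
tool_pos: [0.537, -0.2467, 0.4287]
ee_rot: [3.142, -0.0, 0.832]
wrist_force: [-0.9, -0.2, 0.1]
width: 0.0602
finger_force: 0.0
```

Request:
{"op": "step_arm", "data": {"commands": [[[0,0,0,0,0,0,60],[0,0,0,0,0,0,60],[0,0,0,0,0,0,60],[0,0,0,0,0,0,60],[0,0,0,0,0,0,60],[0,0,0,0,0,0,60],[0,0,0,0,0,0,60],[0,0,0,0,0,0,60],[0,0,0,0,0,0,60],[0,0,0,0,0,0,60],[0,0,0,0,0,0,60],[0,0,0,0,0,0,60],[0,0,0,0,0,0,60],[0,0,0,0,0,0,60],[0,0,0,0,0,0,60],[0,0,0,0,0,0,60],[0,0,0,0,0,0,60],[0,0,0,0,0,0,60],[0,0,0,0,0,0,60],[0,0,0,0,0,0,60]]]}}

```text
time: 14.12
tool_pos: [0.537, -0.2467, 0.4287]
ee_rot: [-3.142, -0.0, 0.832]
wrist_force: [-0.2, 0.4, 0.1]
width: 0.0602
finger_force: 0.0
```

Request:
{"op": "step_arm", "data": {"commands": [[[0,0,0,0,0,0,60],[0,0,0,0,0,0,60],[0,0,0,0,0,0,60],[0,0,0,0,0,0,60],[0,0,0,0,0,0,60],[0,0,0,0,0,0,60],[0,0,0,0,0,0,60],[0,0,0,0,0,0,60],[0,0,0,0,0,0,60],[0,0,0,0,0,0,60],[0,0,0,0,0,0,60],[0,0,0,0,0,0,60],[0,0,0,0,0,0,60],[0,0,0,0,0,0,60],[0,0,0,0,0,0,60],[0,0,0,0,0,0,60],[0,0,0,0,0,0,60],[0,0,0,0,0,0,60],[0,0,0,0,0,0,60],[0,0,0,0,0,0,60]]]}}

```text
time: 16.62
tool_pos: [0.537, -0.2467, 0.4287]
ee_rot: [-3.142, -0.0, 0.832]
wrist_force: [0.3, -0.0, -0.6]
width: 0.06
finger_force: 0.0
```

```bash
python3 - <<'E'
from h import *
s=eyes.snapshot("scene");save(s,"s3")
t=models.tip_of(s,"tip_box")[0];print(robot.get_obs()["time"],t,onz(s,t["xy"],.075))
for r in models.tip_of(s,"platform_a")[:2]: print(r,onz(s,r["xy"],.075))
a=cv2.imread("pics/s2.png")
print([round(cv2.absdiff(a,s["color"][:,:,::-1].copy())[160:280,270:400].mean(),2)])
cv2.imwrite("pics/c3.png",cv2.resize(s["color"][150:300,90:390,::-1],(800,400)))
E
```

```text
16.725 {'xy': [156.5, 233.7], 'confidence': 0.69} [ 0.73316901 -0.23039838  0.075     ]
{'xy': [156.3, 227.0], 'confidence': 0.76} [ 0.70867262 -0.24440985  0.075     ]
[np.float64(1.76)]
```

View pics/c3.png

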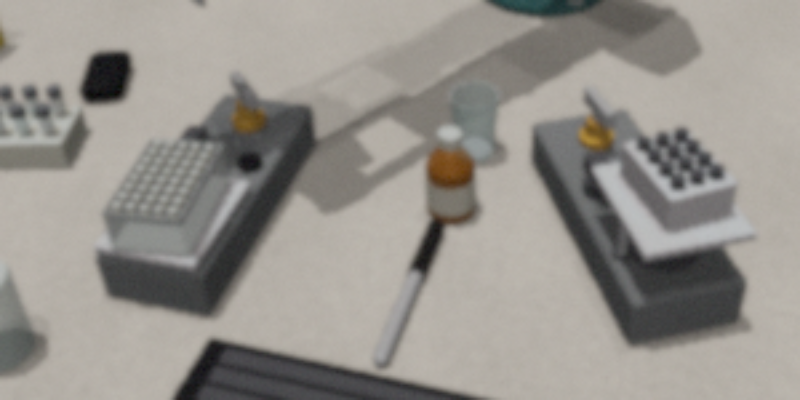

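The platform now looks down on the base, with the box upright on it, and the other lift is still raised. I'll wait a little longer and check that the motion has stopped.

Request:
{"op": "step_arm", "data": {"commands": [[[0,0,0,0,0,0,60],[0,0,0,0,0,0,60],[0,0,0,0,0,0,60],[0,0,0,0,0,0,60],[0,0,0,0,0,0,60],[0,0,0,0,0,0,60],[0,0,0,0,0,0,60],[0,0,0,0,0,0,60],[0,0,0,0,0,0,60],[0,0,0,0,0,0,60],[0,0,0,0,0,0,60],[0,0,0,0,0,0,60],[0,0,0,0,0,0,60],[0,0,0,0,0,0,60],[0,0,0,0,0,0,60],[0,0,0,0,0,0,60]]]}}

```text
time: 18.77
tool_pos: [0.537, -0.2467, 0.4286]
ee_rot: [-3.142, -0.0, 0.832]
wrist_force: [0.2, -0.1, -0.1]
width: 0.06
finger_force: 0.0
```

```bash
python3 - <<'E'
from h import *
s=eyes.snapshot("scene");a=cv2.imread("pics/s3.png")
d=cv2.absdiff(a,s["color"][:,:,::-1].copy())
print(d[180:260,120:190].mean(),d[160:280,270:400].mean(),d[180:260,120:190].max())
if d[180:260,120:190].mean()<1.3*d[160:280,270:400].mean()+.3: print("still",robot.close_job())
E
```

```text
1.749047619047619 1.4700854700854702 25
the job is handed in; nothing more can be done
still None
```

I handed the job in at about 19 s; no verdict came back. The valve is cracked about 0.8 rad counter-clockwise and released, the platform looks fully down and still with the tip box upright on it, and I didn't touch the other lift, which is still raised.

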